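Unhitch the work-rest arm and hold it up

TASK

The blue swing-up work-rest arm is hitched onto the steel ball post by a sprung latch with an upright red tab. Pull the tab sideways, away from the arm, until the latch lets go of the ball, and keeping it pulled lift the arm's head off the ball. Finish still holding the arm with the gripper, steady, its head at least 6 cm above where it sat; nothing else may prop it up, and the jar, the tin and the whetstone beside it stay where they are.

Things in the scene. Friction and masses are not known exactly. Their poses are not given: they have to be found in the camera images.
- hitch_base: Dark steel base plate, 300 x 86 x 10 mm, bolted to the worktop, with a steel ball post (ball 34 mm across) and a grey hinge post. Origin: on the worktop straight below the ball. Its x axis points along the arm from the ball to the hinge, y points to the side where the red latch tab stands (the direction in which the tab is pulled), z up. The hinge pin lies parallel to y at x = 220 mm, z = 60 mm in this frame; the plate spans x -45..255 mm, y -43..43 mm.
- ball (a point): Centre of the fixed ball, 50 mm above the worktop. The ball's top is at 67 mm.
- head (a point): Centre of the flat upper face of the arm's blue head (64 mm along x, 50 mm across), 78 mm above the worktop while hitched (a bolt head stands 3 mm higher). The head is a hollow box over the ball and is 220 mm from the hinge pin. The arm, blue with a dark wooden rest pad on it (upper face 80 mm above the worktop), weighs 0.3 to 0.5 kg and drops back if let go.
- tab (a point): Grip point on the upright red latch tab, 50 mm to the y side of the ball, 112 mm above the worktop while hitched. The tab is a flat plate 10 mm thick along y and 32 mm wide along x, with a rounded top at 132 mm; it stands free for 50 mm above the head's upper face and rises and swings with the arm. Pinch it from above across its 10 mm thickness.
- latch (a joint): Travel of the latch in m: 0 = sprung shut with its blade under the ball, 0.014 = pulled fully out along the arm's y. The spring needs about 4 N at the start and 8 N at the end of the travel. The ball is free from about 0.010 on; with less the blade catches under the ball and the arm cannot rise.
- tongue (a joint): Angle of the arm about its hinge pin in rad: 0 = hitched, level; grows as the head rises, stop at 0.75. The head rises 220 mm x sin(angle). The hinge is free, with no spring.
- jar: Black jar, 49 mm across, 66 mm tall, standing on the worktop beside the arm; origin at the centre of its foot. Leave alone.
- wax_tin: Flat silvery tin, 60 mm across, 16 mm tall; origin at the centre of its underside. Leave alone.
- whetstone: Grey-blue whetstone, 26 x 98 x 12 mm, long along its y; origin at the centre of its underside. Leave alone.

How it is judged:
On the way, in this order (a step that is already met when the one before it is completed fails the run):
1. the latch is pulled out sideways while the head still sits on the ball (value of joint latch above 0.009 m and value of joint tongue below 0.05 rad), for 0.1 s.
2. the head is lifted clear of the ball by the gripper (height (world z) of head above 0.125 m and contact force between the fingers and tongue above 1 N), for 0.2 s.
At the end, for the whole second after the job is handed in: The upper face of the head is more than 133 mm above the worktop (55 mm above its hitched height), the arm is steady (under 0.1 rad/s), the gripper's fingers hold the arm or its tab (more than 1 N), no bystander props it, and jar, tin and whetstone are within 20 mm of their starts (height (world z) of head above 0.133 m and contact force between the fingers and tongue above 1 N and velocity of joint tongue between -0.1 and 0.1 rad/s and contact force between tongue and jar below 0.1 N and contact force between tongue and wax_tin below 0.1 N and contact force between tongue and whetstone below 0.1 N and distance of each of jar, wax_tin, whetstone from where it was at the start of the episode below 0.02 m); the arm keeps its last pose, push and grip.
It fails at once if the jar is moved or tipped (distance of jar from where it was at the start of the episode above 0.02 m or angle between jar's own z axis and vertical above 0.4 rad).
It fails at once if the tin is moved (distance of wax_tin from where it was at the start of the episode above 0.02 m).
It fails at once if the whetstone is moved (distance of whetstone from where it was at the start of the episode above 0.02 m).
It also fails if it takes over 35 s, if anything falls off the work surface, if the arm or the gripper's body presses on something with over 40 N, if the wrist force passes 120 N, or if a joint passes its speed limit or range.

ROBOT

A 7-joint arm with a two-finger parallel gripper is mounted at the origin on a cart in front of the work surface, level with it; the furniture and walls round the work are solid. World frame = base frame: x ahead of the robot, y to its left, z up, the work surface at z = 0. Lengths are in m, angles in rad, forces in N, time in s.
With the tool pointing down it reaches from about 0.425 to 0.925 m from the base axis. Payload 6.8 kg.
Tool frame: the origin (TCP) lies at the very end of the fingers, on their centre line; the grasp point (between the pads) lies 19 mm behind it; z points along the fingers, y is the line along which they close (so a half turn about z gives the same grasp; the last joint's range is limited). The gripper opens to 85 mm and grips with 20 to 120 N. Pads are 22 mm wide; open, the fingers measure 114 mm over their backs; the gripper's body (76 mm by 85 mm) begins 54 mm behind the grasp point. The pads swing forward as they close: fully open they stand 13 mm farther back than shut.
Start: joints at [1.084, 0.477, 0.022, 1.555, -0.011, 1.109, -0.083], TCP at [0.25, -0.627, 0.231] pointing down, gripper open.
Joint ranges: [-2.96, 2.96], [-0.34, 2.1], [-1.41, 1.46], [0.24, 2.44], [-1.37, 4.51], [0.17, 1.92], [-2.96, 2.96]. Speed limits (rad/s): [2.39, 2.39, 3.14, 3.14, 3.14, 3.14, 3.14].

INTERFACE

Orientations are given as a rotation vector (axis times angle).
In Python, from bench import r gives the robot as it stands.
- The arm moves only by the tool play_rows, never from a script. Its argument "targets" is text: rows parted by semicolons, each of 5 numbers parted by spaces: the closure, from -1 (fully open) to 1 (shut), then the shift along the tool's x, y, z in m, then the turn about the tool's z in rad. In form: gripper dx dy dz spin; .... A call has 1 to 8 rows; each row is the pose to reach, as a shift and turn from the pose commanded when the call began, along the tool's axes at that moment; what a row does not reach only later rows make up. A row lasts 1/12 s, in which the tool goes at most 41.7 mm and 7.16 degrees, less where a joint would pass 70% of its speed; a pose out of reach is approached as far as the arm can. A call with a gripper value outside its range is refused whole. The fingers move at their own pace and stop on an object; "squeeze" is the grip in N (left out, the last holds). Time passes only in rows, so rows that repeat a pose let the fingers close. It gives the time, the measured TCP pose, the force, the opening and the grip force at its end, in the units of the state.
- r.get_obs(): the state, without advancing time (a new reading comes with each control period).
- r.grab_frame(name): name is "scene" or "top" or "wrist"; returns the picture (480x640x3 uint8, red, green, blue); there is no depth.
- r.camera_info(name): a dict with "fov_y" (degrees; the focal length in pixels is half the picture's height over the tangent of half this angle, whatever the lens; pixels are square), "cx", "cy" (the principal point, pixels), "position" and "rotation" of the camera in the world. Camera axes: x right, y down, z forward; pixel columns grow to the right and rows downward; lengths in m; the calibration is good to about 2 mm. The wrist camera is an equidistant fisheye: a pixel r from the principal point sees the ray r / f radians off the axis. A picture is of the moment at which its call begins: read the wrist's pose just before it. camera_info takes no time and is no camera call; for the wrist camera it gives the pose at the moment of the call.
- r.hand_in(): hands the job in; it is judged then, once.
The state is a dict: "clock": time; "joints": joint angles; "qvel": joint speeds; "tau": joint torques, N m; "tcp_pos": TCP position; "orientation": TCP orientation; "contact_force": force on the tool from outside, world axes, zero at the start; "moment": the same for the moment, N m; "grip_width": finger opening in m; "gripper_force": force on a finger pad.
Only numpy, scipy, OpenCV 4.12 (cv2) and the standard library are available. Lean on these libraries where they do the work, as an engineer would, in place of code of your own. Each camera call takes 0.05 s, during which the arm holds its last target. There are 200 camera calls.

## Working session

There is one attempt and no reset: what is moved stays moved. The work goes in short steps, Python scripts to look and compute and a tool call to move; the robot and the scene stay as the last step left them, time stands still between calls to the robot, and variables do not carry over. Pictures are saved under pics/ and viewed, at most 10 in all, crops included, and the job is handed in when it is done.

Besides the shell and the picture viewer there is one more tool, called after "Call:" by a JSON object that holds its "fn" and its "kwargs", one argument or row to a line. play_rows: Moves the arm, as the interface text tells. Its arguments: {"type":"object","properties":{"targets":{"type":"string"},"squeeze":{"type":"number"}},"required":["targets"]}

```bash
mkdir -p pics; python3 - <<'E'
from bench import r
import cv2,numpy as np
o=r.get_obs();print(o)
for n in("scene","top"):
    print(n,r.camera_info(n)); cv2.imwrite(f"pics/{n}.png",r.grab_frame(n)[:,:,::-1])
a=cv2.imread("pics/scene.png");b=cv2.imread("pics/top.png")
E
```

```text
{'clock': 0.0, 'joints': array([ 1.08391376,  0.47776892,  0.02237544,  1.55646537, -0.01152148,
        1.10927655, -0.08311895]), 'qvel': array([ 8.78564409e-04,  1.41418552e-03,  9.40655504e-05, -5.27281454e-04,
        1.34187102e-03, -1.20437599e-03,  1.03011465e-03]), 'tau': array([-7.90274044e-04, -5.96464348e+01,  1.60737164e+00, -2.81205654e+01,
        1.23586552e-02,  9.30147566e-03, -6.49811852e-06]), 'tcp_pos': array([ 0.24936098, -0.62661577,  0.23034142]), 'orientation': array([-3.08373147e+00, -5.91054394e-01,  7.26934526e-04]), 'contact_force': array([ 0.64574754, -0.53414461, -0.46189872]), 'moment': array([-0.03313276, -0.02657489,  0.03776087]), 'gripper_force': 0.0, 'grip_width': 0.08572151319081768}
scene {'fov_y': 46.4006986769654, 'cx': 310.1381027544117, 'cy': 240.19429968357284, 'position': array([-0.11673214,  0.50307507,  0.47987833]), 'rotation': array([-1.05590016,  2.00545849, -1.33195505])}
top {'fov_y': 43.41901201599042, 'cx': 315.0632694041151, 'cy': 242.01737158555665, 'position': array([0.49472672, 0.00448   , 1.04446182]), 'rotation': array([-2.16558735,  2.17185434, -0.14121189])}
```

View pics/top.png

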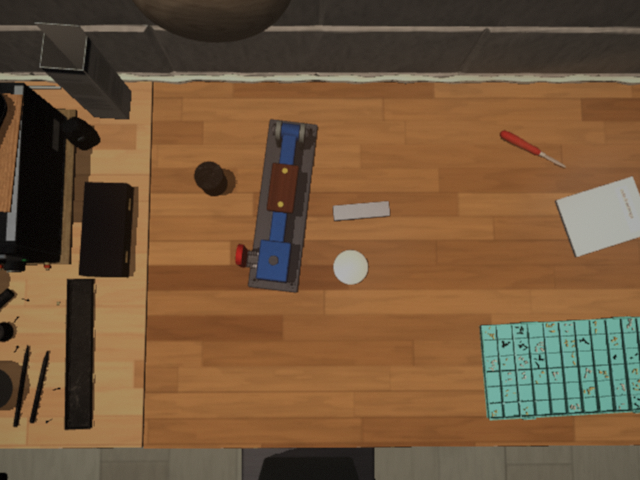

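View pics/scene.png

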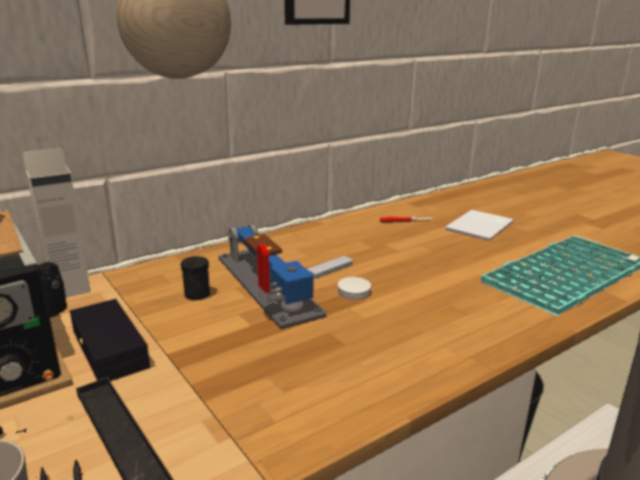

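The top view shows the red tab at about (241,255), the blue head at (273,260), the hinge at (290,130) and the jar at (210,180). The tin is at (350,267) and the stone at (361,211). The scene view shows the tab's full height, with the jar on the tab's side further along the arm.

```bash
cat > h.py <<'E'
import cv2,numpy as np
from scipy.spatial.transform import Rotation as R
def cast(info,px,z):
    f=240/np.tan(np.radians(info["fov_y"]/2))
    d=np.array([(px[0]-info["cx"])/f,(px[1]-info["cy"])/f,1.])
    d=R.from_rotvec(info["rotation"]).apply(d);p=info["position"]
    return p+d*(z-p[2])/d[2]
def biggest(m):
    c,_=cv2.findContours(m.astype(np.uint8),cv2.RETR_EXTERNAL,cv2.CHAIN_APPROX_NONE)
    return max(c,key=cv2.contourArea)
E
python3 - <<'E'
from h import *
from bench import r
i=r.camera_info("top");a=cv2.imread("pics/top.png")
h=cv2.cvtColor(a,cv2.COLOR_BGR2HSV).astype(int);H,S,V=h[...,0],h[...,1],h[...,2]
yy,xx=np.mgrid[:480,:640]
roi=(xx>225)&(xx<325)&(yy>110)&(yy<300)
blue=roi&(abs(H-110)<12)&(S>120)
hd=biggest(blue&(yy>236)); rr=cv2.minAreaRect(hd);print("head px",rr,cast(i,rr[0],.078))
b=cv2.boxPoints(rr);w=[cast(i,p,.078) for p in b];print(np.round(w,4))
print("head sides",[np.linalg.norm(w[k]-w[k-1]) for k in range(4)])
red=roi&((H<8)|(H>172))&(S>150)&(xx<252);c=biggest(red);rr=cv2.minAreaRect(c);print("red",rr,cv2.boundingRect(c),cast(i,rr[0],.132))
plate=biggest(roi&((S<90)|blue)&(V<140));rr=cv2.minAreaRect(plate);w=np.array([cast(i,p,.01) for p in cv2.boxPoints(rr)]);print(rr,np.round(w,4),[np.linalg.norm(w[k]-w[k-1]) for k in range(4)])
for n,p,z in(("jar",(210,178),.066),("tin",(350,267),.016)):print(n,cast(i,p,z))
s=cv2.imread("pics/top.png")[100:310,190:410];cv2.imwrite("pics/c.png",cv2.resize(s,None,fx=2.8,fy=2.8,interpolation=3))
E
```

```text
head px ((273.2745056152344, 257.71295166015625), (29.38915252685547, 43.44829177856445), 6.842773914337158) [0.58155251 0.05742952 0.078     ]
[[0.5498 0.0848 0.078 ]
 [0.6194 0.0769 0.078 ]
 [0.6136 0.0299 0.078 ]
 [0.544  0.0381 0.078 ]]
head sides [np.float64(0.047050643435052664), np.float64(0.0700537040274795), np.float64(0.04744722669390737), np.float64(0.07005264246404055)]
red ((240.6846466064453, 255.02310180664062), (11.039092063903809, 21.706077575683594), 7.125016689300537) (235, 244, 12, 23) [0.5809182  0.10389906 0.132     ]
((280.2095031738281, 205.14662170410156), (53.216556549072266, 168.34361267089844), 6.911227226257324) [[ 0.5401  0.1116  0.01  ]
 [ 0.8349  0.0787  0.01  ]
 [ 0.8233 -0.0146  0.01  ]
 [ 0.5289  0.0212  0.01  ]] [np.float64(0.09102742974780072), np.float64(0.29664836653363336), np.float64(0.09406836361988478), np.float64(0.2966371285531844)]
jar [0.71492864 0.16298453 0.066     ]
tin [ 0.57085529 -0.07039844  0.016     ]
```

View pics/c.png

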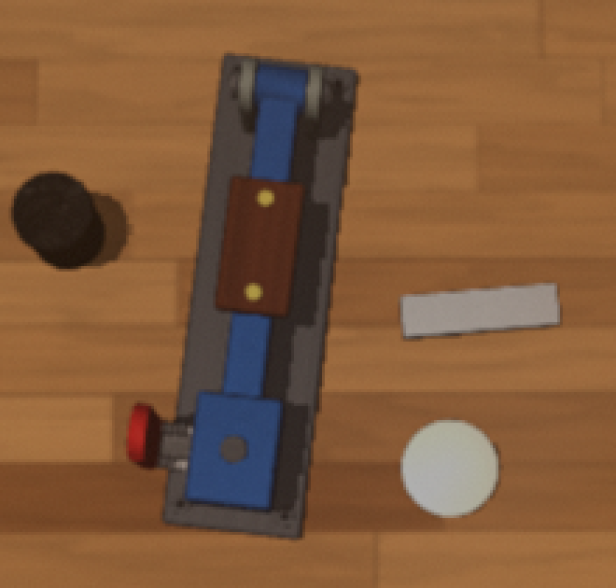

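```bash
cat >> h.py <<'E'
def plan(o,goal,yaw):
    "shift in tool axes and spin so the tool y lies along the arm's y (mod half turn)"
    T=R.from_rotvec(o["orientation"]);d=T.inv().apply(np.array(goal)-o["tcp_pos"])
    y=T.apply([0,1,0]);v=T.inv().apply([-np.sin(yaw),np.cos(yaw),0])
    s=np.arctan2(-v[0],v[1]); s=[s+k*np.pi for k in(-1,0,1)]
    return np.round(d,4),np.round(s,3)
E
python3 - <<'E'
from h import *
from bench import r
o=r.get_obs();print(plan(o,(.583,.109,.25),-.115),R.from_rotvec(o["orientation"]).as_matrix().round(3),r.camera_info("wrist"))
E
```

```text
(array([ 0.582 , -0.5601, -0.0188]), array([-5.789, -2.648,  0.494])) [[ 0.929  0.37  -0.001]
 [ 0.37  -0.929  0.001]
 [-0.    -0.002 -1.   ]] {'fov_y': 65.70646984690485, 'cx': 321.9770151694439, 'cy': 235.49489350239494, 'position': array([ 0.31823745, -0.60018028,  0.3726226 ]), 'rotation': array([ 2.3915868 , -1.62309479, -0.24017813])}
```

Call:
{"fn": "play_rows", "kwargs": {
  "targets": "-1 0.03 -0.03 -0.02 0.08; -1 0.06 -0.058 -0.02 0.16; -1 0.09 -0.086 -0.02 0.24; -1 0.12 -0.114 -0.02 0.32; -1 0.15 -0.142 -0.02 0.40; -1 0.18 -0.17 -0.02 0.48; -1 0.21 -0.2 -0.02 0.494; -1 0.24 -0.23 -0.02 0.494"
}}

```text
clock: 0.77
tcp_pos: [0.3866, -0.3255, 0.2511]
orientation: [-3.136, 0.182, 0.001]
contact_force: [1.7, -0.1, -0.4]
grip_width: 0.0855
gripper_force: 0.0
```

```bash
python3 - <<'E'
from h import *
from bench import r
o=r.get_obs();print(o["joints"],o["tcp_pos"],plan(o,(.583,.109,.25),-.115))
E
```

```text
[ 0.6103071   0.1792904  -0.03863159  1.92890607  0.00819213  1.03386312
 -1.11889168] [ 0.3865597  -0.32549272  0.25112879] (array([ 0.1447, -0.4543,  0.0011]), array([-1.000e-03,  3.140e+00,  6.282e+00]))
```

Call:
{"fn": "play_rows", "kwargs": {
  "targets": "-1 0.012 -0.038 0 0; -1 0.024 -0.076 0 0; -1 0.036 -0.114 0 0; -1 0.048 -0.152 0 0; -1 0.06 -0.19 0 0; -1 0.072 -0.228 0 0; -1 0.084 -0.266 0 0; -1 0.096 -0.304 0 0"
}}

```text
clock: 1.43
tcp_pos: [0.5168, -0.0348, 0.2512]
orientation: [3.136, -0.181, -0.0]
contact_force: [-0.0, -1.4, -0.6]
grip_width: 0.0853
gripper_force: 0.0
```

Call:
{"fn": "play_rows", "kwargs": {
  "targets": "-1 0.012 -0.038 0 0; -1 0.024 -0.076 0 0; -1 0.036 -0.114 0 0; -1 0.046 -0.145 0 0; -1 0.046 -0.145 0 0; -1 0.046 -0.145 0 0"
}}

```text
clock: 1.93
tcp_pos: [0.5788, 0.1045, 0.2506]
orientation: [-3.136, 0.174, 0.002]
contact_force: [-0.1, -0.9, -0.6]
grip_width: 0.0852
gripper_force: 0.0
```

```bash
python3 - <<'E'
from h import *
from bench import r
o=r.get_obs();print(o["joints"],o["tcp_pos"],plan(o,(.583,.109,.25),-.115))
print(r.camera_info("wrist")); cv2.imwrite("pics/w1.png",r.grab_frame("wrist")[:,:,::-1]); cv2.imwrite("pics/s2.png",r.grab_frame("scene")[:,:,::-1])
E
```

```text
[-0.02495326  0.33886741 -0.32799928  1.72909263  0.11965245  1.09432433
 -2.07253376] [0.57880129 0.10446932 0.25059287] (array([ 0.0037, -0.005 ,  0.0006]), array([-6.279e+00, -3.138e+00,  4.000e-03]))
{'fov_y': 65.70646984690485, 'cx': 321.9770151694439, 'cy': 235.49489350239494, 'position': array([0.65244884, 0.09584331, 0.39270593]), 'rotation': array([ 1.95196601, -2.1832492 , -0.32222722])}
```

View pics/w1.png

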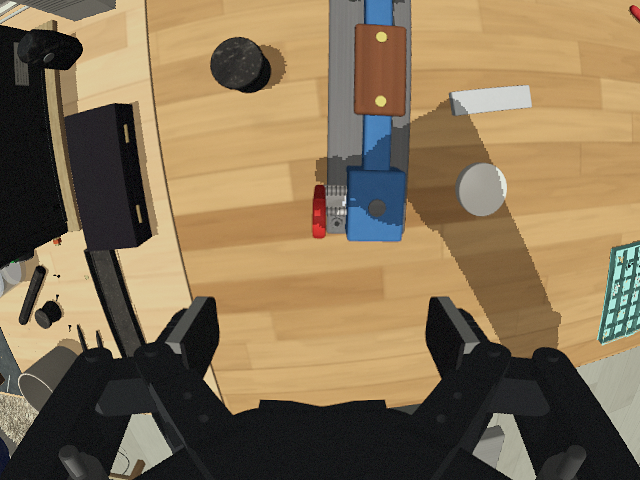

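The wrist view shows the tab at (319,211), nearly under the camera axis column, and the bolt on the head at (377,208). The arm runs straight up the picture, so the yaw is right.

```bash
python3 - <<'E'
from h import *
from bench import r
i=r.camera_info("wrist");a=cv2.imread("pics/w1.png")
f=240/np.tan(np.radians(i["fov_y"]/2))
def fc(p,z):
    u=np.array([p[0]-i["cx"],p[1]-i["cy"]]);t=np.linalg.norm(u)
    d=np.r_[u/t*np.sin(t/f),np.cos(t/f)];d=R.from_rotvec(i["rotation"]).apply(d)
    return (i["position"]+d*(z-i["position"][2])/d[2]).round(4)
h=cv2.cvtColor(a,cv2.COLOR_BGR2HSV).astype(int);H,S,V=h[...,0],h[...,1],h[...,2]
yy,xx=np.mgrid[:480,:640];roi=(xx>290)&(xx<420)&(yy>140)&(yy<260)
c=biggest(roi&((H<8)|(H>172))&(S>150));rr=cv2.boundingRect(c);print(rr,cv2.minAreaRect(c))
x,y,w,hh=rr
for z in(.128,):print("tab edges",fc((x,y+hh/2),z),fc((x+w,y+hh/2),z),"ends",fc((x+w/2,y),.115),fc((x+w/2,y+hh),.115))
b=biggest(roi&(abs(H-110)<12)&(S>120)&(yy>168)&(xx>340));q=cv2.minAreaRect(b);print(q,fc(q[0],.078))
print("bolt",fc((377,208),.081),"pads p",fc((404,56),.08),"yellow",fc((381,37),.08),fc((380.5,101),.08))
hd=fc((377,208),.081);print("tab from bolt",hd[:2]+.05*np.array([.115,.993]))
E
```

```text
(312, 185, 14, 53) ((318.5, 211.0), (52.0, 13.0), 90.0)
tab edges [0.5918 0.106  0.128 ] [0.5906 0.0958 0.128 ] ends [0.6086 0.0989 0.115 ] [0.5671 0.1039 0.115 ]
((374.5, 204.5), (71.0, 59.0), 90.0) [0.5804 0.0538 0.078 ]
bolt [0.5777 0.0522 0.081 ] pads p [0.7063 0.0159 0.08  ] yellow [0.7242 0.0335 0.08  ] [0.6688 0.0405 0.08  ]
tab from bolt [0.58345 0.10185]
```

Call:
{"fn": "play_rows", "kwargs": {
  "targets": "-1 0.002 0.001 0.03 0; -1 0.004 0.001 0.06 0; -1 0.005 0.001 0.09 0; -1 0.005 0.001 0.12 0; -1 0.005 0.001 0.14 0; -1 0.005 0.001 0.15 0; -1 0.005 0.001 0.157 0; -1 0.005 0.001 0.157 0"
}}

```text
clock: 2.7
tcp_pos: [0.5834, 0.0993, 0.0937]
orientation: [3.135, -0.183, -0.002]
contact_force: [-0.7, -0.6, -0.4]
grip_width: 0.0855
gripper_force: 0.0
```

```bash
python3 - <<'E'
from h import *
from bench import r
print(r.get_obs()["tcp_pos"],r.get_obs()["contact_force"]); cv2.imwrite("pics/w2.png",r.grab_frame("wrist")[:,:,::-1])
E
```

```text
[0.58342076 0.09926476 0.09367044] [-0.69198184 -0.64792164 -0.35277174]
```

View pics/w2.png

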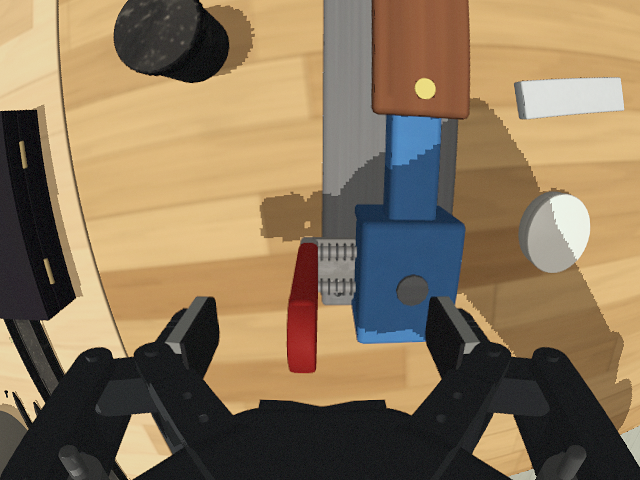

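The fingers are centred at column 322 and the tab's top at about column 302. That puts the tab about 7 mm to the +y side, so I'll shift by -7 mm in tool y and then close.

Call:
{"fn": "play_rows", "kwargs": {
  "targets": "-1 0.001 -0.004 0 0; -1 0.001 -0.007 0 0; -1 0.001 -0.007 0 0; 0.4 0.001 -0.007 0 0; 0.4 0.001 -0.007 0 0; 0.4 0.001 -0.007 0 0; 0.4 0.001 -0.007 0 0; 0.4 0.001 -0.007 0 0",
  "squeeze": 60
}}

```text
clock: 3.42
tcp_pos: [0.5857, 0.1072, 0.0943]
orientation: [3.136, -0.181, 0.0]
contact_force: [0.7, 0.5, 0.3]
grip_width: 0.0266
gripper_force: 0.0
```

```bash
python3 - <<'E'
from h import *
from bench import r
print(r.get_obs()["tcp_pos"],r.get_obs()["contact_force"]); cv2.imwrite("pics/w3.png",r.grab_frame("wrist")[:,:,::-1])
E
```

```text
[0.58565647 0.10722862 0.09431951] [0.69811401 0.47386929 0.26880249]
```

View pics/w3.png

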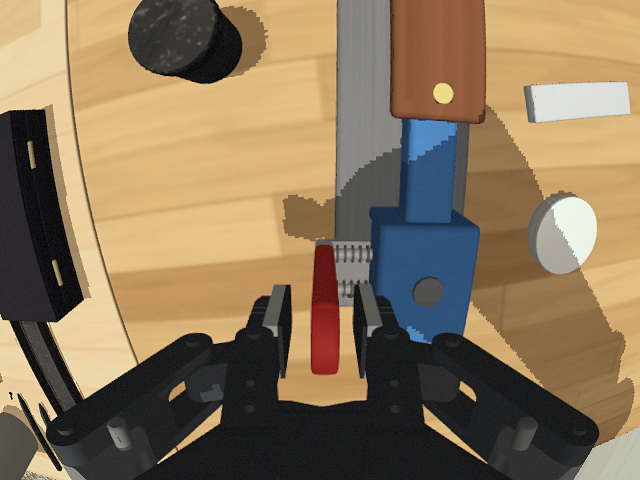

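The fingers straddle the tab: pads at columns 285 and 360, tab at 324, centred to within about 1 mm. Closing now.

Call:
{"fn": "play_rows", "kwargs": {
  "targets": "1 0 0 0 0; 1 0 0 0 0; 1 0 0 0 0; 1 0 0 0 0; 1 0 0 0 0; 1 0 0 0 0",
  "squeeze": 60
}}

```text
clock: 3.97
tcp_pos: [0.5855, 0.1065, 0.0943]
orientation: [3.135, -0.182, -0.001]
contact_force: [-0.9, -4.2, 2.8]
grip_width: 0.0093
gripper_force: 59.9
```

Gripped (9.3 mm opening). Next I pull along -tool y.

Call:
{"fn": "play_rows", "kwargs": {
  "targets": "1 0 -0.003 0 0; 1 0 -0.006 0 0; 1 0 -0.009 0 0; 1 0 -0.011 0 0; 1 0 -0.013 0 0; 1 0 -0.013 0 0; 1 0 -0.013 0 0; 1 0 -0.013 0 0"
}}

```text
clock: 4.63
tcp_pos: [0.587, 0.1181, 0.0943]
orientation: [3.134, -0.183, -0.001]
contact_force: [-2.2, -7.7, 4.2]
grip_width: 0.0092
gripper_force: 60.1
```

Call:
{"fn": "play_rows", "kwargs": {
  "targets": "1 0 -0.001 0 0; 1 0 -0.001 0 0; 1 0.001 -0.001 -0.004 0; 1 0.002 -0.001 -0.009 0; 1 0.0036 -0.001 -0.013 0; 1 0.005 -0.001 -0.017 0; 1 0.005 -0.001 -0.017 0; 1 0.005 -0.001 -0.017 0"
}}

```text
clock: 5.3
tcp_pos: [0.5909, 0.1176, 0.1097]
orientation: [3.132, -0.184, -0.006]
contact_force: [-0.3, -7.5, -4.3]
grip_width: 0.0091
gripper_force: 58.8
```

Rising with only about 4 N of load, so it is free of the ball. Continuing along the arc.

Call:
{"fn": "play_rows", "kwargs": {
  "targets": "1 0.003 0 -0.0085 0; 1 0.006 0 -0.017 0; 1 0.01 0 -0.025 0; 1 0.014 0 -0.033 0; 1 0.018 0 -0.041 0; 1 0.0225 0 -0.049 0; 1 0.026 0 -0.055 0; 1 0.026 0 -0.055 0"
}}

```text
clock: 5.97
tcp_pos: [0.6167, 0.1148, 0.1653]
orientation: [3.132, -0.184, -0.007]
contact_force: [-3.5, -6.2, -3.8]
grip_width: 0.0092
gripper_force: 58.6
```

Call:
{"fn": "play_rows", "kwargs": {
  "targets": "1 0 0 0 0; 1 0 0 0 0; 1 0 0 0 0; 1 0 0 0 0; 1 0 0 0 0; 1 0 0 0 0"
}}

```text
clock: 6.47
tcp_pos: [0.6163, 0.1149, 0.1646]
orientation: [3.132, -0.184, -0.007]
contact_force: [-3.7, -7.8, -1.6]
grip_width: 0.0092
gripper_force: 58.9
```

```bash
python3 - <<'E'
from h import *
from bench import r
a=r.grab_frame("scene")[:,:,::-1][180:360,150:420]; cv2.imwrite("pics/s3.png",cv2.resize(a,None,fx=2.8,fy=2.8,interpolation=3))
E
```

```text
(no output)
```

View pics/s3.png

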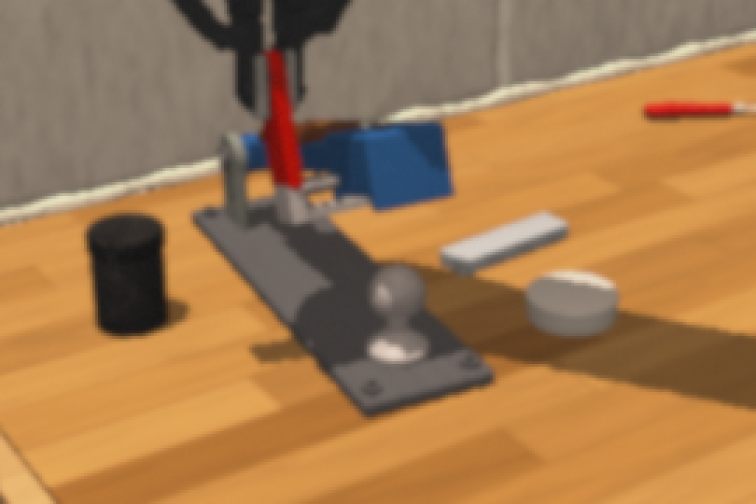

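The crop shows the ball bare at (398,295), the blue head well above it, and the tab in the fingers. The jar, tin and stone are untouched. A TCP rise of 70 mm puts the head at about 0.15 m.

```bash
python3 -c "
from bench import r
print(r.get_obs()['tcp_pos'],r.hand_in())"
```

```text
the job is handed in; nothing more can be done
[0.61624773 0.11488322 0.16457167] None
```

I pulled the latch free and lifted the arm's head off the ball to about 0.15 m (worked out from the gripper's 70 mm rise). I handed the job in with the gripper still holding the tab and the jar, tin and whetstone untouched; the hand-in returned no verdict.

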